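Check a candle-lamp spring on the spring tester

TASK

Take the spring that stands on the red-ringed seat of the rack and stand it fully down over the stud of the green tester without ramming it. Then press its cap straight down to the tester's red mark, hold it there for a good second while you feel how many newtons it takes, and let it rise again, without crushing it. Slide the red pointer to that force on the scale (0 to 25 N, one line per newton), leave the spring standing on the tester, and leave the other springs and the crockery alone.

Things in the scene. Friction and masses are not known exactly. Their poses are not given: they have to be found in the camera images.
- tester: spring tester, fixed to the table: green base plate 12 mm thick, about 130 x 100 mm, with an aluminium seat (33 mm across, top 22 mm above the table) at its origin. A brass stud, 15 mm across with a tapered tip, stands 14 mm up from the seat. A steel column (14 mm thick, 84 mm high) stands 60 mm from the seat along the tester's +x. Origin: on the table under the seat; z up.
- tester_seat (a point): centre of the tester seat's flat top, where the spring's foot comes to rest (22 mm above the table); axes of the tester
- mark (a point): the marked height, straight above the seat, 40 mm over its flat top (62 mm above the table), shown by the red collar and red index arm on the tester's column (its middle). The top of the spring's cap has to be pressed down level with it.
- rack: wooden rack block, fixed, 75 x 235 x 12 mm, three seats like the tester's in a row along its y, 80 mm apart; the middle one is on a red disc. Origin: on the table under the middle seat; z up.
- rack_red_seat (a point): centre of the flat top of the middle seat, the one on the red disc (22 mm above the table); axes of the rack
- spring_a_grip (a point): one of three coil springs that look alike but differ in stiffness (about 9 to 18 N at the mark); steel coil 30 mm in outer diameter with a 19 mm bore open below and a dark flat cap 30 mm across on top; 64 mm high when free; about 80 g. This point is on its axis, 24 mm above its foot: grip it at this height (the lowest 26 mm is firm; above that the coils give way). z runs up the spring.
- spring_a_cap (a joint): how far that spring is compressed (m): 0 when free (64 mm high), 0.024 with its cap top 40 mm above its foot. The pressing force grows in proportion; past 0.030 it is crushed.
- spring_b_grip (a point): one of three coil springs that look alike but differ in stiffness (about 9 to 18 N at the mark); steel coil 30 mm in outer diameter with a 19 mm bore open below and a dark flat cap 30 mm across on top; 64 mm high when free; about 80 g. This point is on its axis, 24 mm above its foot: grip it at this height (the lowest 26 mm is firm; above that the coils give way). z runs up the spring.
- spring_b_cap (a joint): how far that spring is compressed (m): 0 when free (64 mm high), 0.024 with its cap top 40 mm above its foot. The pressing force grows in proportion; past 0.030 it is crushed.
- spring_c_grip (a point): one of three coil springs that look alike but differ in stiffness (about 9 to 18 N at the mark); steel coil 30 mm in outer diameter with a 19 mm bore open below and a dark flat cap 30 mm across on top; 64 mm high when free; about 80 g. This point is on its axis, 24 mm above its foot: grip it at this height (the lowest 26 mm is firm; above that the coils give way). z runs up the spring.
- spring_c_cap (a joint): how far that spring is compressed (m): 0 when free (64 mm high), 0.024 with its cap top 40 mm above its foot. The pressing force grows in proportion; past 0.030 it is crushed.
- scale: white recording scale, fixed, 90 x 150 x 14 mm, tick lines across it: one every 4 mm (1 N), long red ones every 20 mm (5 N), from 0 N at its -y end to 25 N at its +y end. Origin: on the table under its middle; the pointer slides along its +y.
- scale_zero (a point): where the foot of the pointer's grip stands at 0 N: the board's top (14 mm above the table); +y is the direction of rising force
- pointer (a joint): position of the pointer along the scale (m): 0 = 0 N, 0.1 = 25 N, 0.004 m per newton; a friction of 1.5 N keeps it where it is left
- pointer_grip (a point): middle of the pointer's red upright grip, 24 mm above the scale's top (38 mm above the table); the grip is 26 mm along the scale's x, 14 mm along its y, and its top is 55 mm above the table
- black_pot: round black glazed pot with a pale green rim and painted flowers, 110 mm wide, 90 mm high, origin under its foot; leave alone
- dotted_pot: white stoneware pot with teal and yellow dots, 132 mm wide, 118 mm high, origin under its foot; leave alone
- goblet: silver goblet, 68 mm wide, 150 mm high, origin under its foot; leave alone
- creamer: small silver mug, 66 mm wide, 55 mm high, origin under its foot; leave alone
- saucer: flat silver saucer, 110 mm wide, 14 mm high, origin under its foot; leave alone
Things that resemble listed ones, but are neither listed nor needed, are in the scene too. What is shaped like the part that bears spring_b_grip but yellow is not meant.

How it is judged:
By the outcome, as a careful person would: the job done as asked, in the order asked, and still so for the second after the job is handed in, with the robot touching nothing.
It also fails if it takes over 59 s, if anything falls off the work surface, if the arm or the gripper's body presses on something with over 40 N, if the wrist force passes 120 N, or if a joint passes its speed limit or range.

ROBOT

A 6-joint arm with a two-finger parallel gripper is mounted at the origin on the work surface. World frame = base frame: x ahead of the robot, y to its left, z up, the work surface at z = 0. Lengths are in m, angles in rad, forces in N, time in s.
With the tool pointing down it reaches from about 0.3 to 0.875 m from the base axis. Payload 6.4 kg.
Tool frame: the origin (TCP) lies midway between the tips of the shut fingers; the grasp point (between the pads) lies 19 mm behind it; z points along the fingers, y is the line along which they close (so a half turn about z gives the same grasp; the last joint's range is limited). The gripper opens to 85 mm and grips with 20 to 120 N. Pads are 22 mm wide; open, the fingers measure 114 mm over their backs; the gripper's body (76 mm by 85 mm) begins 54 mm behind the grasp point. The pads swing forward as they close: fully open they stand 13 mm farther back than shut.
Start: joints at [-1.536, 0.181, 1.607, -0, 1.354, -0.206], TCP at [0.137, -0.558, 0.231] pointing down, gripper open.
Joint ranges: [-2.99, 2.99], [-0.89, 2.07], [0.3, 2.58], [-1.14, 4.28], [0, 2.63], [-3.12, 3.12]. Speed limits (rad/s): [2.57, 2.57, 3.01, 3.14, 3.14, 3.14].

INTERFACE

Orientations are given as a unit quaternion [x, y, z, w].
In Python, from station import status, eyes, ticket gives the robot as it stands.
- The arm moves only by the tool drive_tool, never from a script. Its argument "steps" is a list of rows, each an object with "delta_pos": the shift along the tool's x, y, z in m, a list of three; "turn": the turn about the tool's z in rad; "grip": the finger opening in m, from 0 to 0.0854. A call has exactly 5 rows; each row is the pose to reach, as a shift and turn from the pose commanded when the call began, along the tool's axes at that moment; what a row does not reach only later rows make up. A row lasts 1/8 s, in which the tool goes at most 62.5 mm and 10.7 degrees, less where a joint would pass 70% of its speed; a pose out of reach is approached as far as the arm can. A call with a gripper value outside its range is refused whole. The fingers move at their own pace and stop on an object; the grip force is fixed at half the most. Time passes only in rows, so rows that repeat a pose let the fingers close, or fill a call up. It gives the time, the measured TCP pose, the force, the opening and the grip force at its end, in the units of the state.
- status.get_state(): the state, without advancing time (a new reading comes with each control period).
- eyes.snapshot(name): name is "side" or "top" or "wrist"; returns a dict with "frame" (480x640x3 uint8, red, green, blue), "fx", "fy", "cx", "cy" (pixels), "T" (4x4, takes a point from camera to world coordinates). Camera axes: x right, y down, z forward; pixel columns grow to the right and rows downward; lengths in m; the calibration is good to about 2 mm. A picture is of the moment at which its call begins. There is no depth.
- ticket.finish_job(): hands the job in; it is judged then, once.
The state is a dict: "t": time; "qpos": joint angles; "joint_vel": joint speeds; "effort": joint torques, N m; "position": TCP position; "eef_rot": TCP orientation; "ft_force": force on the tool from outside, world axes, zero at the start; "wrist_torque": the same for the moment, N m; "finger_gap": finger opening in m; "finger_force": force on a finger pad.
Only numpy, scipy, OpenCV 4.12 (cv2) and the standard library are available. Lean on these libraries where they do the work, as an engineer would, in place of code of your own. Each camera call takes 0.05 s, during which the arm holds its last target. There are 200 camera calls.

## Working session

There is one attempt and no reset: what is moved stays moved. The work goes in short steps, Python scripts to look and compute and a tool call to move; the robot and the scene stay as the last step left them, time stands still between calls to the robot, and variables do not carry over. Pictures are saved under pics/ and viewed, at most 10 in all, crops included, and the job is handed in when it is done.

Besides the shell and the picture viewer there is one more tool, called in YAML: its name, and indented under it one key for each argument. drive_tool: Moves the arm, as the interface text tells. Its arguments: {"type":"object","properties":{"steps":{"type":"array","items":{"type":"object","properties":{"delta_pos":{"type":"array","items":{"type":"number"}},"turn":{"type":"number"},"grip":{"type":"number"}}}}},"required":["steps"]}

```bash
mkdir -p pics; ls
python3 - <<'E'
from station import status, eyes
import cv2, numpy as np, pickle
s=status.get_state(); print(s)
d={}
for n in("top","side"):
    d[n]=eyes.snapshot(n); print(n,d[n]["fx"],d[n]["cx"],d[n]["cy"],np.round(d[n]["T"],3).tolist())
    cv2.imwrite(f"pics/{n}0.png",d[n]["frame"][:,:,::-1])
pickle.dump(d,open("d0.pkl","wb"))
E
```

```text
pics
{'t': 0.0, 'qpos': array([-1.53632288e+00,  1.81547802e-01,  1.60799312e+00,  1.47659512e-05,
        1.35382843e+00, -2.06288331e-01]), 'joint_vel': array([-0.00048241,  0.00122613, -0.00115258,  0.00061249, -0.00035448,
        0.000401  ]), 'effort': array([-3.49793218e-04, -4.44868934e+01, -3.51338124e+01, -3.70267790e-04,
        9.11302603e-03, -2.35544763e-05]), 'position': array([ 0.13711303, -0.55784291,  0.23038756]), 'eef_rot': array([ 9.92762766e-01,  1.20088719e-01,  8.34037780e-05, -8.84453810e-04]), 'ft_force': array([-0.05916916, -0.100371  ,  0.64978083]), 'wrist_torque': array([-0.06923126, -0.01300291,  0.01755976]), 'finger_force': 0.0, 'finger_gap': 0.08554617826950524}
top 439.14039676746717 317.1021435718921 240.67078694814182 [[-0.021, -0.992, 0.124, 0.387], [-1.0, 0.021, -0.005, -0.029], [0.002, -0.125, -0.992, 1.354], [0.0, 0.0, 0.0, 1.0]]
side 598.7615231404974 314.65794363583444 240.4997587276595 [[0.928, -0.226, 0.298, 0.115], [-0.373, -0.598, 0.709, -1.105], [0.018, -0.769, -0.639, 1.041], [0.0, 0.0, 0.0, 1.0]]
```

View pics/top0.png

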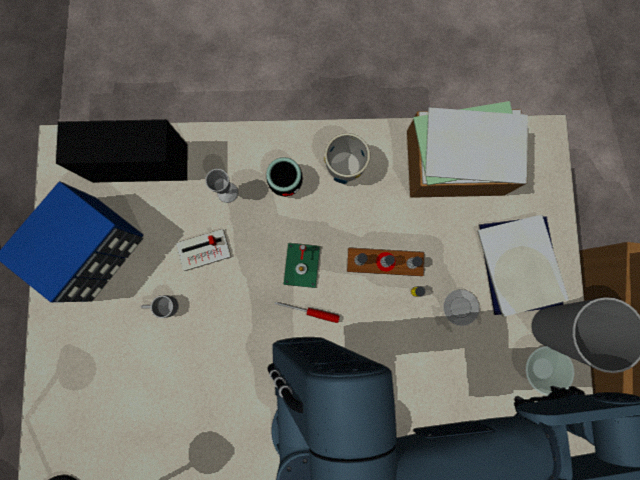

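View pics/side0.png

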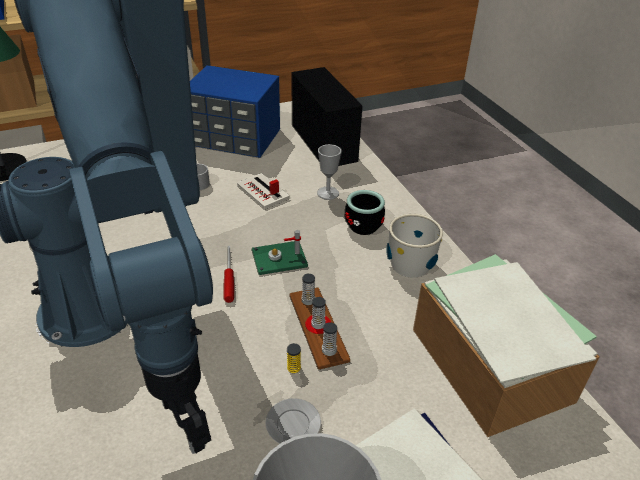

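Top view: tester at about (302,266) with its column toward the top of the image, rack at (386,261) with the red disc in the middle, scale at (204,249), and the yellow decoy spring at (418,291). Next I measure these by colour.

```bash
cat > h.py <<'E'
import cv2, numpy as np
def ray(c,u,v):
    T=c["T"]; d=T[:3,:3]@np.array([(u-c["cx"])/c["fx"],(v-c["cy"])/c["fy"],1]); return T[:3,3],d
def plane(c,p,z):
    o,d=ray(c,*p); return np.round((o+d*(z-o[2])/d[2])[:2],4)
def proj(c,P):
    q=np.linalg.inv(c["T"])@np.append(P,1); return np.array([c["fx"]*q[0]/q[2]+c["cx"],c["fy"]*q[1]/q[2]+c["cy"]])
def blobs(c,lo,hi,box,amin=15):
    f=cv2.cvtColor(c["frame"],cv2.COLOR_RGB2HSV); m=cv2.inRange(f,np.array(lo),np.array(hi))
    x0,y0,x1,y1=box; k=np.zeros_like(m); k[y0:y1,x0:x1]=m[y0:y1,x0:x1]
    cs,_=cv2.findContours(k,cv2.RETR_EXTERNAL,cv2.CHAIN_APPROX_NONE)
    return sorted([x for x in cs if cv2.contourArea(x)>=amin],key=cv2.contourArea,reverse=True)
E
python3 - <<'E'
import pickle; from h import *
d=pickle.load(open("d0.pkl","rb")); t=d["top"]
for name,lo,hi,box,z in [("plate",(50,80,30),(90,255,200),(270,230,335,300),.012),("rack",(5,80,50),(20,255,220),(335,240,440,285),.012),
  ("scale",(0,0,185),(180,40,255),(170,220,240,280),.014),("red disc",(0,200,100),(4,255,255),(365,240,410,280),.012),("pointer",(0,200,100),(6,255,255),(170,220,240,280),.055),
  ("cap",(0,0,0),(180,255,75),(345,240,435,280),.086)]:
    for c in blobs(t,lo,hi,box,6)[:4]:
        r=cv2.minAreaRect(c); P=np.array([plane(t,p,z) for p in cv2.boxPoints(r)])
        print(name,cv2.contourArea(c),np.round(r[0],1),P.mean(0).round(4),P.tolist())
f=t["frame"]
a=cv2.resize(f[220:300,160:320],None,fx=5,fy=5,interpolation=cv2.INTER_CUBIC)[:,:800]
cv2.imwrite("pics/crop.png",a[:,:,::-1])
E
```

```text
plate 1161.5 [301.4 265. ] [0.4822 0.0141] [[0.4254, 0.0702], [0.5519, 0.0546], [0.539, -0.0425], [0.4127, -0.0257]]
rack 1759.5 [385.3 261.4] [ 0.4875 -0.243 ] [[0.4598, -0.1224], [0.5343, -0.1291], [0.515, -0.3643], [0.4407, -0.356]]
red disc 54.5 [385.1 266.3] [ 0.4724 -0.2415] [[0.4628, -0.2133], [0.49, -0.218], [0.4819, -0.2697], [0.4548, -0.2649]]
red disc 27.0 [384.1 254.3] [ 0.5094 -0.24  ] [[0.5089, -0.2187], [0.5235, -0.2562], [0.5098, -0.2613], [0.4952, -0.2238]]
pointer 21.0 [211.  239.5] [0.5606 0.2811] [[0.5713, 0.2872], [0.571, 0.2752], [0.55, 0.2751], [0.5502, 0.287]]
cap 150.5 [366.5 258.5] [ 0.4915 -0.1769] [[0.5081, -0.1499], [0.5069, -0.2051], [0.475, -0.2038], [0.4761, -0.1489]]
cap 116.5 [394.5 260. ] [ 0.4854 -0.2579] [[0.5005, -0.2309], [0.4994, -0.2861], [0.4704, -0.2847], [0.4715, -0.2298]]
cap 95.5 [418. 261.] [ 0.4811 -0.3258] [[0.496, -0.3091], [0.4952, -0.3439], [0.4663, -0.3424], [0.467, -0.3077]]
```

View pics/crop.png

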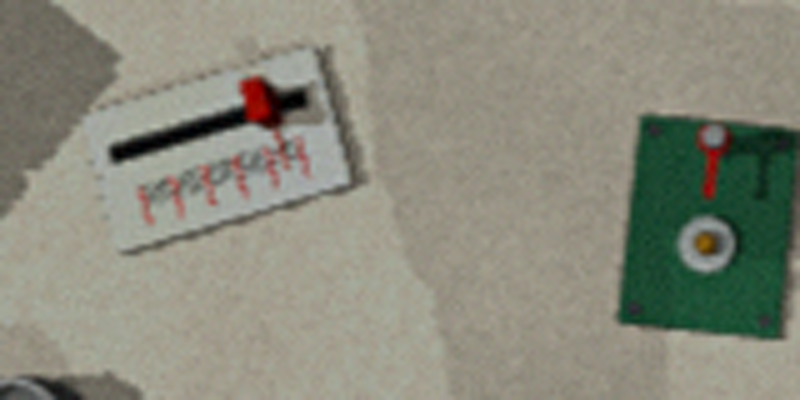

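The crop shows the tester seat and stud at top-view pixel (301.2,268.6) and the column at (302.6,247). The pointer is at about (212,240), near the scale's right end. The direction of rising force needs a close look later. Next: go above the red seat.

```bash
cat >> h.py <<'E'
from scipy.spatial.transform import Rotation as R
def goto(s,P,yaw_y=None):
    """delta in tool axes; yaw_y = wanted world angle (deg) of tool y, mod 180"""
    M=R.from_quat(s["eef_rot"]).as_matrix(); y=M[:,1]; a=np.degrees(np.arctan2(y[1],y[0]))
    w=0 if yaw_y is None else (yaw_y-a+90)%180-90
    print("delta",np.round(M.T@(np.array(P)-s["position"]),4),"turn",round(-np.radians(w),3),"yaw_y now",round(a,2),"tilt",np.round(M[:2,2],4))
E
python3 - <<'E'
import pickle; from h import *; from station import status
t=pickle.load(open("d0.pkl","rb"))["top"]
print("seat",plane(t,(301.2,268.6),.03),"col",plane(t,(302.6,247),.096))
goto(status.get_state(),[.4875,-.243,.2],-4.7)
E
```

```text
seat [0.4697 0.0145] col [0.5278 0.0073]
delta [ 0.4154 -0.2222  0.031 ] turn -1.248 yaw_y now -76.2 tilt [-0.0001  0.0016]
```

drive_tool:
  steps:
    - {"delta_pos":[0.05,-0.027,0.0],"turn":-0.15,"grip":0.085}
    - {"delta_pos":[0.1,-0.053,0.0],"turn":-0.3,"grip":0.085}
    - {"delta_pos":[0.15,-0.08,0.0],"turn":-0.45,"grip":0.085}
    - {"delta_pos":[0.2,-0.107,0.0],"turn":-0.6,"grip":0.085}
    - {"delta_pos":[0.25,-0.134,0.0],"turn":-0.75,"grip":0.085}

```text
t: 0.72
position: [0.349, -0.3671, 0.231]
eef_rot: [0.879, 0.477, 0.0, -0.0]
ft_force: [0.5, -0.2, -0.1]
finger_gap: 0.0849
finger_force: 0.0
```

Run:
```python
from h import *; from station import status
goto(status.get_state(),[.4875,-.243,.2],-4.7)
```

```text
delta [0.1795 0.0487 0.0311] turn -0.493 yaw_y now -32.96 tilt [-0.0001  0.0003]
```

drive_tool:
  steps:
    - {"delta_pos":[0.045,0.012,0.008],"turn":-0.13,"grip":0.085}
    - {"delta_pos":[0.09,0.024,0.016],"turn":-0.25,"grip":0.085}
    - {"delta_pos":[0.135,0.036,0.024],"turn":-0.38,"grip":0.085}
    - {"delta_pos":[0.1795,0.0487,0.031],"turn":-0.493,"grip":0.085}
    - {"delta_pos":[0.1795,0.0487,0.031],"turn":-0.493,"grip":0.085}

```text
t: 1.35
position: [0.4882, -0.2425, 0.1991]
eef_rot: [0.735, 0.678, 0.0, -0.001]
ft_force: [-0.8, -0.1, -0.3]
finger_gap: 0.0849
finger_force: 0.0
```

Run:
```python
from h import *; from station import status,eyes
import pickle
s=status.get_state(); print(s["position"],s["ft_force"])
w=eyes.snapshot("wrist"); cv2.imwrite("pics/w1.png",w["frame"][:,:,::-1]); pickle.dump(w,open("w1.pkl","wb"))
print(np.round(w["T"],3).tolist(),w["fx"])
for z in(.022,.086): print(proj(w,[.4875,-.243,z]))
```

```text
[ 0.4882265  -0.24250341  0.19912767] [-0.75480253 -0.13938498 -0.33279286]
[[0.997, -0.077, -0.025, 0.494], [-0.081, -0.956, -0.282, -0.171], [-0.002, 0.283, -0.959, 0.342], [0.0, 0.0, 0.0, 1.0]] 376.8398207032472
[319.12670212 212.14372348]
[318.86359485 232.1239422 ]
```

View pics/w1.png

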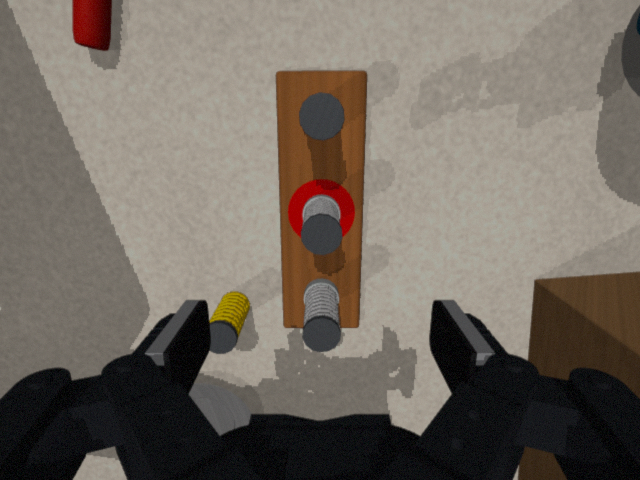

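The wrist view shows the middle cap at (322,234), the other caps at (322,116) and (322,332), and the yellow decoy near (230,320), which is clear of the grasp. I'll compute the positions now.

Run:
```python
from h import *; from station import status
import pickle
w=pickle.load(open("w1.pkl","rb"))
c=[]
for b in [(280,85,365,145),(295,212,350,262),(295,308,350,355)]:
    k=[x for x in blobs(w,(85,20,30),(130,140,110),b,300)]
    (u,v),r=cv2.minEnclosingCircle(k[0]); c.append(plane(w,(u,v),.086)); print(u,v,r,c[-1])
print(plane(w,(321,211),.012), plane(w,(236,300),.0), plane(w,(215,338),.064))
goto(status.get_state(),[*c[1],.028],-4.7)
```

```text
Traceback (most recent call last):
IndexError: list index out of range
```

Run:
```python
from h import *; from station import status
import pickle
w=pickle.load(open("w1.pkl","rb"))
print(cv2.cvtColor(w["frame"],cv2.COLOR_RGB2HSV)[234,316:330:4])
for n,p in [("far",(322,116)),("red",(322,234)),("near",(322,332))]: print(n,plane(w,p,.086))
print(plane(w,(321,211),.012), plane(w,(236,300),.0), plane(w,(215,338),.064))
goto(status.get_state(),[*plane(w,(322,234),.086),.028],-4.7)
```

```text
[[120  15  67]
 [128  17  61]
 [103  27  66]
 [135  25  62]]
far [ 0.4959 -0.1654]
red [ 0.4896 -0.2446]
near [ 0.4834 -0.3223]
[ 0.489  -0.2443] [ 0.3972 -0.3305] [ 0.3929 -0.3338]
delta [-0.0007  0.0025  0.1715] turn -0.003 yaw_y now -4.84 tilt [-0.0014  0.0009]
```

drive_tool:
  steps:
    - {"delta_pos":[-0.0007,0.0022,0.05],"turn":0,"grip":0.085}
    - {"delta_pos":[-0.0007,0.0022,0.1],"turn":0,"grip":0.085}
    - {"delta_pos":[-0.0007,0.0022,0.15],"turn":0,"grip":0.085}
    - {"delta_pos":[-0.0007,0.0022,0.172],"turn":0,"grip":0.085}
    - {"delta_pos":[-0.0007,0.0022,0.172],"turn":0,"grip":0.05}

```text
t: 2.02
position: [0.487, -0.246, 0.0264]
eef_rot: [0.738, 0.675, -0.0, -0.002]
ft_force: [-0.5, -0.3, 0.1]
finger_gap: 0.069
finger_force: 0.0
```

drive_tool:
  steps:
    - {"delta_pos":[0,0,0],"turn":0,"grip":0.04}
    - {"delta_pos":[0,0,0],"turn":0,"grip":0.03}
    - {"delta_pos":[0,0,0],"turn":0,"grip":0.02}
    - {"delta_pos":[0,0,0],"turn":0,"grip":0.02}
    - {"delta_pos":[0,0,0],"turn":0,"grip":0.02}

```text
t: 2.65
position: [0.4902, -0.2472, 0.0304]
eef_rot: [0.737, 0.676, -0.0, 0.002]
ft_force: [-2.8, -0.5, 5.8]
finger_gap: 0.028
finger_force: 58.7
```

drive_tool:
  steps:
    - {"delta_pos":[0,0,-0.005],"turn":0,"grip":0.02}
    - {"delta_pos":[0,0,-0.02],"turn":0,"grip":0.02}
    - {"delta_pos":[0,0,-0.05],"turn":0,"grip":0.02}
    - {"delta_pos":[0,0,-0.09],"turn":0,"grip":0.02}
    - {"delta_pos":[0,0,-0.09],"turn":0,"grip":0.02}

```text
t: 3.28
position: [0.4917, -0.2479, 0.1231]
eef_rot: [0.737, 0.676, 0.001, 0.004]
ft_force: [1.1, 0.4, -0.9]
finger_gap: 0.0281
finger_force: 59.2
```

Run:
```python
from h import *; from station import status,eyes
import pickle
s=status.get_state(); print(s["position"],s["ft_force"],s["wrist_torque"],s["finger_gap"])
d={n:eyes.snapshot(n) for n in("wrist","side","top")}; pickle.dump(d,open("d2.pkl","wb"))
M=R.from_quat(s["eef_rot"]).as_matrix(); pos=s["position"]
u,v=proj(d["side"],pos).astype(int); print(u,v)
a=cv2.resize(d["side"]["frame"][v-65:v+35,u-50:u+50],(400,400),interpolation=cv2.INTER_CUBIC)
b=cv2.resize(d["wrist"]["frame"],(533,400))[:,67:467]
cv2.imwrite("pics/c2.png",np.hstack([a,b])[:,:,::-1])
goto(s,[.4697,.0145,.12],-7)
```

```text
[ 0.4916806  -0.24790367  0.12305754] [ 1.12497219  0.44498319 -0.9149799 ] [-0.01284733  0.00972967  0.01400214] 0.02809924270238195
320 289
delta [ 0.2595 -0.0447  0.0015] turn 0.035 yaw_y now -4.97 tilt [ 0.0066 -0.0053]
```

View pics/c2.png

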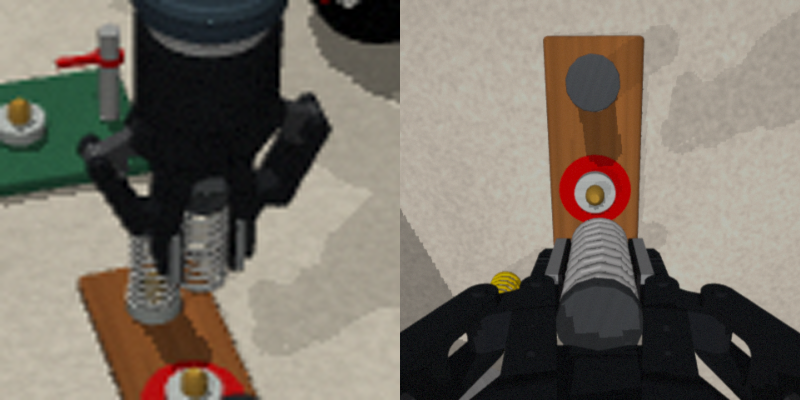

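The spring is held upright between the pads. The rack seat turns out to have a stud too, at composite (595,193). The tester's index arm reaches toward the seat, so I must turn the fingers to close along the tester's y. First I'll measure the rack seat and the spring foot relative to the tool.

```bash
cat >> h.py <<'E'
def stud(w,box):
    "seat ring: fit ellipse on hull of grey-bright blob"
    k=max(blobs(w,(0,0,110),(180,60,255),box,50),key=cv2.contourArea)
    e=cv2.fitEllipse(cv2.convexHull(k)); return e
E
python3 - <<'E'
from h import *; from station import status
import pickle
d=pickle.load(open("d2.pkl","rb")); w=d["wrist"]
s=status.get_state(); print(s["position"],s["qpos"].round(3)); M=R.from_quat(s["eef_rot"]).as_matrix()
e=stud(w,(285,195,350,255)); print(e)
p=np.append(plane(w,e[0],.022),.022); print("seat",p,"rel tool",M.T@(p-s["position"]))
b=blobs(w,(12,100,60),(28,255,255),(285,195,350,255),10)
print([ (np.round(cv2.minAreaRect(x)[0],1),cv2.boundingRect(x)) for x in b])
goto(s,[.4697,.0145,.135],83)
cv2.imwrite("pics/c3.png",cv2.resize(w["frame"][180:440,200:440],None,fx=2.3,fy=2.3)[:,:,::-1])
E
```

```text
[ 0.48883705 -0.24574233  0.11811498] [-0.683  0.25   1.771  0.     1.121 -0.596]
((314.07855224609375, 230.77647399902344), (47.73291778564453, 48.85778045654297), 123.65987396240234)
seat [ 0.489  -0.2445  0.022 ] rel tool [1.22221394e-03 9.78278310e-05 9.61153298e-02]
[(array([314., 234.]), (304, 222, 21, 25)), (array([347.5, 196.5]), (343, 195, 7, 7))]
delta [ 0.2576 -0.0417 -0.0168] turn -1.536 yaw_y now -4.98 tilt [-0.0004  0.0003]
```

View pics/c3.png

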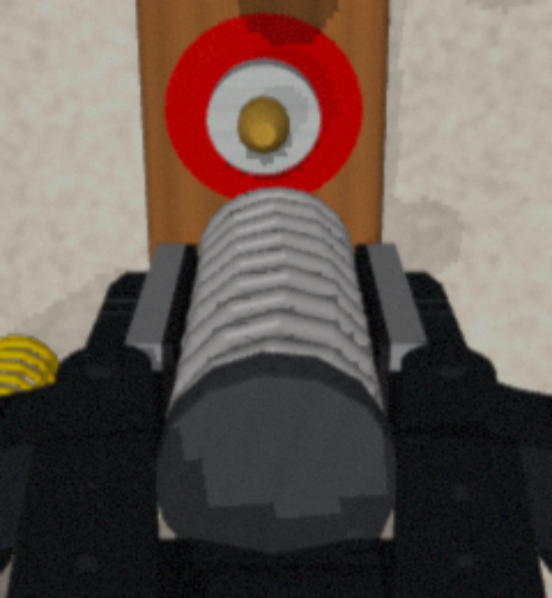

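The image shows the spring's foot rim at wrist pixel (320.4,261.7) and the seat ring at (314,231). I'll compute the spring axis in the tool frame.

Run:
```python
from h import *; from station import status
import pickle
w=pickle.load(open("d2.pkl","rb"))["wrist"]
s=status.get_state(); M=R.from_quat(s["eef_rot"]).as_matrix(); pos=s["position"]
print("cam rel tool",M.T@(w["T"][:3,3]-pos))
for dz in (.003,.006,.009):
    for n,p in [("front",(320.4,261.7)),("L",(200+200/2.3,180+238/2.3)),("R",(200+353/2.3,180+238/2.3))]:
        q=np.append(plane(w,p,pos[2]-dz),pos[2]-dz); print(dz,n,(M.T@(q-pos)).round(4))
```

```text
cam rel tool [ 0.07058029  0.00197207 -0.14733996]
0.003 front [0.0141 0.0035 0.003 ]
0.003 L [ 0.004 -0.011  0.003]
0.003 R [0.004  0.0178 0.003 ]
0.006 front [0.0129 0.0035 0.006 ]
0.006 L [ 0.0027 -0.0113  0.006 ]
0.006 R [0.0026 0.0181 0.006 ]
0.009 front [0.0118 0.0035 0.009 ]
0.009 L [ 0.0013 -0.0115  0.009 ]
0.009 R [0.0013 0.0184 0.009 ]
```

drive_tool:
  steps:
    - {"delta_pos":[0.03,-0.005,-0.017],"turn":-0.15,"grip":0.02}
    - {"delta_pos":[0.065,-0.01,-0.017],"turn":-0.32,"grip":0.02}
    - {"delta_pos":[0.1,-0.017,-0.017],"turn":-0.49,"grip":0.02}
    - {"delta_pos":[0.135,-0.022,-0.017],"turn":-0.66,"grip":0.02}
    - {"delta_pos":[0.16,-0.026,-0.017],"turn":-0.82,"grip":0.02}

```text
t: 4.05
position: [0.4759, -0.0825, 0.1339]
eef_rot: [0.404, 0.915, 0.0, -0.002]
ft_force: [1.0, 0.4, -0.9]
finger_gap: 0.028
finger_force: 59.3
```

Run:
```python
from h import *; from station import status
s=status.get_state();goto(s,[.4697,.0145,.135],83)
```

```text
delta [ 0.0759  0.0608 -0.001 ] turn -0.71 yaw_y now 42.34 tilt [-0.0028  0.0015]
```

drive_tool:
  steps:
    - {"delta_pos":[0.025,0.02,0],"turn":-0.17,"grip":0.02}
    - {"delta_pos":[0.05,0.04,0],"turn":-0.34,"grip":0.02}
    - {"delta_pos":[0.0759,0.0608,0],"turn":-0.51,"grip":0.02}
    - {"delta_pos":[0.0759,0.0608,0],"turn":-0.66,"grip":0.02}
    - {"delta_pos":[0.0759,0.0608,0],"turn":-0.71,"grip":0.02}

```text
t: 4.68
position: [0.4704, 0.0135, 0.1339]
eef_rot: [0.062, 0.998, 0.0, -0.001]
ft_force: [-0.1, 0.0, -1.0]
finger_gap: 0.028
finger_force: 59.3
```

drive_tool:
  steps:
    - {"delta_pos":[0,0,0],"turn":0,"grip":0.02}
    - {"delta_pos":[0,0,0],"turn":0,"grip":0.02}
    - {"delta_pos":[0,0,0],"turn":0,"grip":0.02}
    - {"delta_pos":[0,0,0],"turn":0,"grip":0.02}
    - {"delta_pos":[0,0,0],"turn":0,"grip":0.02}

```text
t: 5.3
position: [0.4716, 0.0126, 0.1353]
eef_rot: [0.064, 0.998, -0.0, 0.0]
ft_force: [-0.6, 0.7, -0.8]
finger_gap: 0.028
finger_force: 59.4
```

Run:
```python
from h import *; from station import status,eyes
import pickle
s=status.get_state(); M=R.from_quat(s["eef_rot"]).as_matrix(); pos=s["position"]; print(pos,s["ft_force"])
w=eyes.snapshot("wrist"); pickle.dump((s,w),open("w3.pkl","wb"))
print("cam rel tool",M.T@(w["T"][:3,3]-pos))
u,v=proj(w,[.4697,.0145,.022]); u=int(u);v=int(v);print(u,v)
goto(s,[.4697,.0145,.135],83)
f=w["frame"].copy()
cv2.imwrite("pics/w3.png",cv2.resize(f[120:380,200:440],None,fx=2.3,fy=2.3)[:,:,::-1])
```

```text
[0.47161884 0.01258183 0.13530661] [-0.57419547  0.71612647 -0.75273321]
cam rel tool [ 0.07212103 -0.00036974 -0.14277355]
322 228
delta [0.0021 0.0017 0.0003] turn -0.006 yaw_y now 82.66 tilt [ 0. -0.]
```

View pics/w3.png

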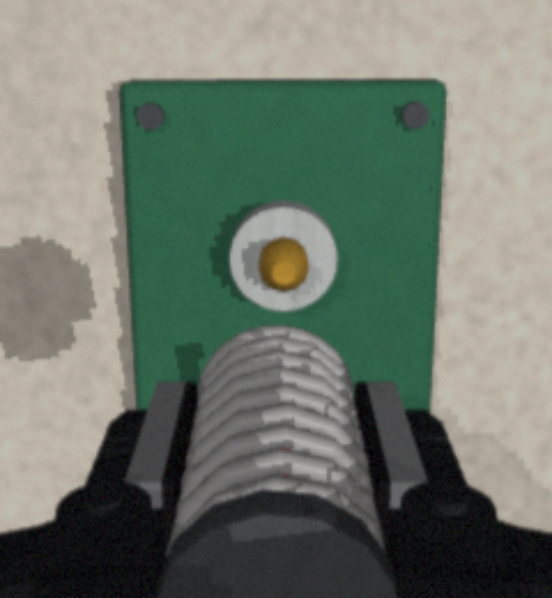

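The image shows the tester seat ring at about (323,232) and the spring's foot rim at (319.6,262.6). The fingers now straddle along the tester's y.

Run:
```python
from h import *; from station import status,eyes
import pickle
s0,w=pickle.load(open("w3.pkl","rb"))
s=status.get_state(); print(s["t"],s["position"],s["joint_vel"].round(4),s["qpos"].round(4))
e=stud(w,(290,195,352,258)); print(e[0],e[1])
seat=plane(w,e[0],.022); print("seat",seat)
def rel(s):
    M=R.from_quat(s["eef_rot"]).as_matrix(); pos=s["position"]
    z=pos[2]-.0075
    q=np.append(plane(w,(319.6,262.6),z),z); r=M.T@(q-pos); r[0]-=.015; print("axis rel tool",r.round(4)); return (M@r+pos)
for k in (s0,s):
    a=rel(k); print("axis world",a.round(4),"need",(seat-a[:2]).round(4)); 
s2=eyes.snapshot("wrist"); s3=status.get_state(); print(s3["t"],s3["position"],np.linalg.norm(s2["T"]-w["T"]))
M=R.from_quat(s3["eef_rot"]).as_matrix(); print(M.T@(s2["T"][:3,3]-s3["position"]), plane(s2,stud(s2,(290,195,352,258))[0],.022))
```

```text
5.35 [0.47160175 0.01260748 0.13529269] [ 0.0005 -0.0009 -0.0005  0.0006 -0.0019 -0.0013] [-0.2257  0.0634  1.9475  0.      1.1307 -1.6685]
(323.0156555175781, 232.12588500976562) (45.72184371948242, 47.017086029052734)
seat [0.472  0.0144]
axis rel tool [ 0.0013 -0.0005  0.0075]
axis world [0.4703 0.0123 0.1278] need [0.0017 0.0021]
axis rel tool [ 0.0013 -0.0005  0.0075]
axis world [0.4703 0.0123 0.1278] need [0.0017 0.0021]
5.4 [0.47162752 0.01261362 0.13532111] 0.00010891874384936775
[ 0.07212328 -0.00037928 -0.14277108] [0.472  0.0144]
```

drive_tool:
  steps:
    - {"delta_pos":[-0.0015,0.002,0.02],"turn":0,"grip":0.02}
    - {"delta_pos":[-0.0015,0.002,0.045],"turn":0,"grip":0.02}
    - {"delta_pos":[-0.0015,0.002,0.07],"turn":0,"grip":0.02}
    - {"delta_pos":[-0.0015,0.002,0.08],"turn":0,"grip":0.02}
    - {"delta_pos":[-0.0015,0.002,0.08],"turn":0,"grip":0.02}

```text
t: 6.02
position: [0.473, 0.0145, 0.055]
eef_rot: [0.064, 0.998, 0.0, -0.001]
ft_force: [-0.2, -0.4, -1.3]
finger_gap: 0.0281
finger_force: 59.3
```

drive_tool:
  steps:
    - {"delta_pos":[0,0,0],"turn":0,"grip":0.02}
    - {"delta_pos":[0,0,0],"turn":0,"grip":0.02}
    - {"delta_pos":[0,0,0],"turn":0,"grip":0.02}
    - {"delta_pos":[0,0,0],"turn":0,"grip":0.02}
    - {"delta_pos":[0,0,0],"turn":0,"grip":0.02}

```text
t: 6.65
position: [0.4734, 0.0144, 0.0554]
eef_rot: [0.064, 0.998, -0.0, 0.0]
ft_force: [0.5, -0.4, -0.8]
finger_gap: 0.0279
finger_force: 59.3
```

Run:
```python
from h import *; from station import status,eyes
s=status.get_state(); print(s["position"],s["ft_force"])
w=eyes.snapshot("wrist"); f=w["frame"]; t=eyes.snapshot("side")
u,v=proj(t,[.472,.0144,.05]).astype(int); print(u,v)
a=cv2.resize(t["frame"][v-40:v+40,u-40:u+40],(400,400),interpolation=cv2.INTER_CUBIC)
b=cv2.resize(f[170:370,220:420],(400,400))
cv2.imwrite("pics/c4.png",np.hstack([a,b])[:,:,::-1])
```

```text
[0.47339485 0.01442901 0.05539382] [ 0.52436916 -0.40940138 -0.80399914]
273 244
```

View pics/c4.png

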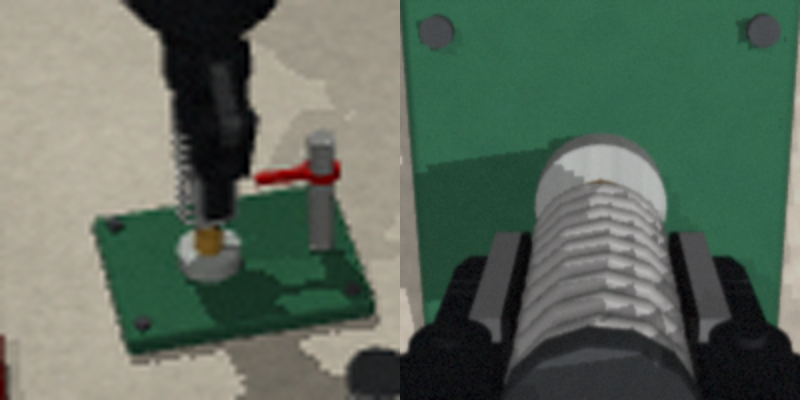

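The side crop shows the foot right above the stud (both around x=208). The wrist crop shows the foot rim at (320.5,261) and the seat front edge near (321,242). Quick check of the axis offset.

Run:
```python
from h import *; from station import status,eyes
s=status.get_state(); w=eyes.snapshot("wrist"); M=R.from_quat(s["eef_rot"]).as_matrix()
for n,p,z,r in [("foot",(320.5,261),s["position"][2]-.0075,.015),("seat",(321,242.5),.022,.0165),("seat edgeL",(220+138/2*1,170+190/2),.022,0)]:
    q=np.append(plane(w,p,z),z); t=M.T@(q-s["position"]); t[0]-=r; print(n,t.round(4))
k=max(blobs(w,(0,0,110),(180,60,255),(280,230,360,262),50),key=cv2.contourArea); x=cv2.boundingRect(k); print(x)
```

```text
foot [ 0.002  -0.0001  0.0075]
seat [0.0006 0.0002 0.0333]
seat edgeL [ 0.0054 -0.0157  0.0333]
(290, 242, 62, 20)
```

drive_tool:
  steps:
    - {"delta_pos":[-0.0006,0,0.005],"turn":0,"grip":0.02}
    - {"delta_pos":[-0.0006,0,0.009],"turn":0,"grip":0.02}
    - {"delta_pos":[-0.0006,0,0.012],"turn":0,"grip":0.02}
    - {"delta_pos":[-0.0006,0,0.014],"turn":0,"grip":0.02}
    - {"delta_pos":[-0.0006,0,0.015],"turn":0,"grip":0.02}

```text
t: 7.42
position: [0.4739, 0.0144, 0.0401]
eef_rot: [0.064, 0.998, 0.0, -0.0]
ft_force: [0.4, 0.2, -0.3]
finger_gap: 0.0282
finger_force: 59.3
```

drive_tool:
  steps:
    - {"delta_pos":[0,0,0.001],"turn":0,"grip":0.02}
    - {"delta_pos":[0,0,0.002],"turn":0,"grip":0.02}
    - {"delta_pos":[0,0,0.003],"turn":0,"grip":0.02}
    - {"delta_pos":[0,0,0.004],"turn":0,"grip":0.02}
    - {"delta_pos":[0,0,0.005],"turn":0,"grip":0.02}

```text
t: 8.05
position: [0.4739, 0.0144, 0.0352]
eef_rot: [0.064, 0.998, -0.0, -0.0]
ft_force: [-0.3, 0.0, -0.2]
finger_gap: 0.0279
finger_force: 59.3
```

The foot is over the stud with no contact force. I continue gently to the seat.

drive_tool:
  steps:
    - {"delta_pos":[0,0,0.001],"turn":0,"grip":0.02}
    - {"delta_pos":[0,0,0.002],"turn":0,"grip":0.02}
    - {"delta_pos":[0,0,0.003],"turn":0,"grip":0.02}
    - {"delta_pos":[0,0,0.004],"turn":0,"grip":0.02}
    - {"delta_pos":[0,0,0.005],"turn":0,"grip":0.02}

```text
t: 8.68
position: [0.474, 0.0143, 0.0303]
eef_rot: [0.064, 0.998, -0.0, -0.0]
ft_force: [-3.3, 0.8, 10.5]
finger_gap: 0.0281
finger_force: 60.4
```

drive_tool:
  steps:
    - {"delta_pos":[0,0,0],"turn":0,"grip":0.035}
    - {"delta_pos":[0,0,0],"turn":0,"grip":0.05}
    - {"delta_pos":[0,0,0],"turn":0,"grip":0.07}
    - {"delta_pos":[0,0,0],"turn":0,"grip":0.085}
    - {"delta_pos":[0,0,0],"turn":0,"grip":0.085}

```text
t: 9.3
position: [0.474, 0.0143, 0.0303]
eef_rot: [0.064, 0.998, 0.0, 0.0]
ft_force: [0.2, -0.6, 0.4]
finger_gap: 0.085
finger_force: 0.0
```

drive_tool:
  steps:
    - {"delta_pos":[0,0,-0.02],"turn":0,"grip":0.085}
    - {"delta_pos":[0,0,-0.05],"turn":0,"grip":0.085}
    - {"delta_pos":[0,0,-0.09],"turn":0,"grip":0.085}
    - {"delta_pos":[0,0,-0.12],"turn":0,"grip":0.06}
    - {"delta_pos":[0,0,-0.12],"turn":0,"grip":0.03}

```text
t: 9.93
position: [0.4759, 0.014, 0.1529]
eef_rot: [0.064, 0.998, -0.0, 0.003]
ft_force: [-0.1, -0.1, -0.3]
finger_gap: 0.0512
finger_force: 0.0
```

drive_tool:
  steps:
    - {"delta_pos":[0,0,0],"turn":0,"grip":0.0}
    - {"delta_pos":[0,0,0],"turn":0,"grip":0.0}
    - {"delta_pos":[0,0,0],"turn":0,"grip":0.0}
    - {"delta_pos":[0,0,0],"turn":0,"grip":0.0}
    - {"delta_pos":[0,0,0],"turn":0,"grip":0.0}

```text
t: 10.55
position: [0.4739, 0.0144, 0.1501]
eef_rot: [0.064, 0.998, 0.0, -0.0]
ft_force: [0.7, 0.3, -0.1]
finger_gap: -0.0001
finger_force: 0.0
```

Run:
```python
from h import *; from station import status,eyes
s=status.get_state(); print(s["position"],s["ft_force"],s["finger_gap"])
w=eyes.snapshot("wrist"); f=w["frame"]; t=eyes.snapshot("side")
print(proj(w,[.472,.0144,.086]),proj(w,[.472,.0144,.022]))
u,v=proj(t,[.472,.0144,.05]).astype(int)
a=cv2.resize(t["frame"][v-40:v+40,u-40:u+40],(400,400),interpolation=cv2.INTER_CUBIC)
b=cv2.resize(f[160:360,220:420],(400,400))
cv2.imwrite("pics/c5.png",np.hstack([a,b])[:,:,::-1])
g=cv2.inRange(cv2.cvtColor(f,cv2.COLOR_RGB2HSV),(0,0,20),(180,60,100));
```

```text
[0.47385488 0.01436676 0.1500761 ] [ 0.65249179  0.26706821 -0.05895816] -0.00011869111267586097
[320.0532427  251.91518887] [320.01884715 224.17267658]
```

View pics/c5.png

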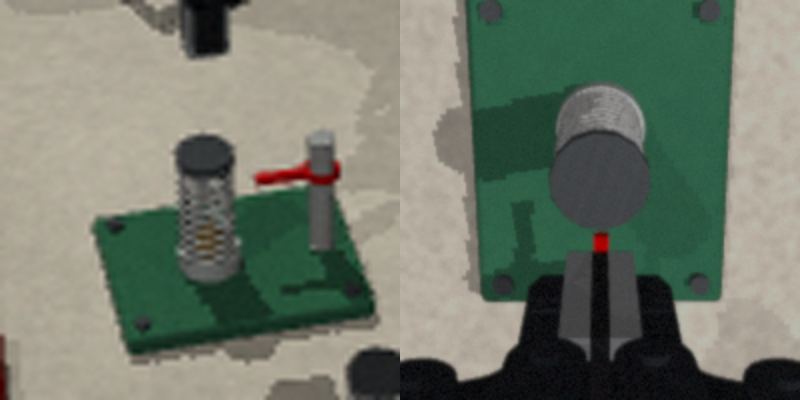

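The spring stands upright on the stud. The cap centre is at wrist pixel about (320,250). I go above the cap with fingers shut and take the force baseline.

drive_tool:
  steps:
    - {"delta_pos":[0.0018,0,0.015],"turn":0,"grip":0.0}
    - {"delta_pos":[0.0018,0,0.035],"turn":0,"grip":0.0}
    - {"delta_pos":[0.0018,0,0.05],"turn":0,"grip":0.0}
    - {"delta_pos":[0.0018,0,0.057],"turn":0,"grip":0.0}
    - {"delta_pos":[0.0018,0,0.057],"turn":0,"grip":0.0}

```text
t: 11.28
position: [0.4718, 0.0147, 0.0927]
eef_rot: [0.064, 0.998, 0.0, -0.001]
ft_force: [0.6, 0.8, -0.2]
finger_gap: -0.0002
finger_force: 0.0
```

drive_tool:
  steps:
    - {"delta_pos":[0,0,0],"turn":0,"grip":0.0}
    - {"delta_pos":[0,0,0],"turn":0,"grip":0.0}
    - {"delta_pos":[0,0,0],"turn":0,"grip":0.0}
    - {"delta_pos":[0,0,0],"turn":0,"grip":0.0}
    - {"delta_pos":[0,0,0],"turn":0,"grip":0.0}

```text
t: 11.9
position: [0.4722, 0.0146, 0.0934]
eef_rot: [0.064, 0.998, -0.0, 0.0]
ft_force: [-1.0, 0.0, 0.1]
finger_gap: 0.0004
finger_force: 0.0
```

```bash
cat > feel.py <<'E'
import sys,numpy as np; from station import status,eyes
P=[];F=[]
for i in range(int(sys.argv[1])):
    eyes.snapshot("wrist"); s=status.get_state(); P.append(s["position"]); F.append(s["ft_force"])
print(s["t"],"pos",np.mean(P,0).round(5),"F",np.mean(F,0).round(3),"sd",np.std(F,0).round(2))
E
python3 feel.py 12
```

```text
12.5 pos [0.47215 0.01459 0.09329] F [0.195 0.102 0.044] sd [0.51 0.73 0.44]
```

drive_tool:
  steps:
    - {"delta_pos":[0,0,0.004],"turn":0,"grip":0.0}
    - {"delta_pos":[0,0,0.008],"turn":0,"grip":0.0}
    - {"delta_pos":[0,0,0.013],"turn":0,"grip":0.0}
    - {"delta_pos":[0,0,0.018],"turn":0,"grip":0.0}
    - {"delta_pos":[0,0,0.022],"turn":0,"grip":0.0}

```text
t: 13.12
position: [0.4723, 0.0146, 0.0712]
eef_rot: [0.064, 0.998, 0.0, 0.0]
ft_force: [-1.2, -0.2, 5.0]
finger_gap: -0.0
finger_force: 2.6
```

```bash
python3 feel.py 6
```

```text
13.425 pos [0.47225 0.01457 0.0713 ] F [-1.137  0.151  5.264] sd [0.65 0.59 0.34]
```

drive_tool:
  steps:
    - {"delta_pos":[0,0,0.003],"turn":0,"grip":0.0}
    - {"delta_pos":[0,0,0.006],"turn":0,"grip":0.0}
    - {"delta_pos":[0,0,0.008],"turn":0,"grip":0.0}
    - {"delta_pos":[0,0,0.0094],"turn":0,"grip":0.0}
    - {"delta_pos":[0,0,0.0094],"turn":0,"grip":0.0}

```text
t: 14.05
position: [0.4724, 0.0146, 0.0624]
eef_rot: [0.064, 0.998, -0.0, 0.0]
ft_force: [-1.8, 0.4, 8.2]
finger_gap: -0.0001
finger_force: 4.1
```

```bash
python3 feel.py 16; python3 feel.py 16
```

```text
14.85 pos [0.47235 0.01456 0.06245] F [-2.408  0.2    8.324] sd [0.51 0.46 0.49]
15.65 pos [0.47235 0.01456 0.06246] F [-2.637  0.373  8.293] sd [0.49 0.56 0.35]
```

drive_tool:
  steps:
    - {"delta_pos":[0,0,0.0005],"turn":0,"grip":0.0}
    - {"delta_pos":[0,0,0.0005],"turn":0,"grip":0.0}
    - {"delta_pos":[0,0,0.0005],"turn":0,"grip":0.0}
    - {"delta_pos":[0,0,0.0005],"turn":0,"grip":0.0}
    - {"delta_pos":[0,0,0.0005],"turn":0,"grip":0.0}

```text
t: 16.27
position: [0.4724, 0.0146, 0.062]
eef_rot: [0.064, 0.998, -0.0, 0.0]
ft_force: [-2.2, 0.2, 8.8]
finger_gap: 0.0001
finger_force: 4.2
```

```bash
python3 feel.py 24; python3 -c "
from station import status; s=status.get_state(); print(s['effort'],s['qpos'],s['wrist_torque'],s['finger_force'])"
```

```text
17.475 pos [0.47235 0.01456 0.06197] F [-2.543  0.508  8.262] sd [0.49 0.49 0.51]
[-2.22849352e-01 -3.38840282e+01 -2.58933145e+01  4.79534478e-02
 -8.50213654e-01 -5.84051722e-04] [-2.21071300e-01  1.90356043e-01  1.98513807e+00 -6.63645604e-05
  9.65919491e-01 -1.66417462e+00] [0.06433427 0.46504159 0.00532865] 4.161772251245566
```

drive_tool:
  steps:
    - {"delta_pos":[0,0,-0.005],"turn":0,"grip":0.0}
    - {"delta_pos":[0,0,-0.011],"turn":0,"grip":0.0}
    - {"delta_pos":[0,0,-0.018],"turn":0,"grip":0.0}
    - {"delta_pos":[0,0,-0.026],"turn":0,"grip":0.0}
    - {"delta_pos":[0,0,-0.031],"turn":0,"grip":0.0}

```text
t: 18.1
position: [0.4721, 0.0146, 0.0927]
eef_rot: [0.064, 0.998, 0.0, 0.0]
ft_force: [-0.4, -0.9, -0.7]
finger_gap: -0.0002
finger_force: 0.0
```

```bash
python3 feel.py 10; python3 -c "
from station import status; s=status.get_state(); print(s['effort'],s['qpos'])"
```

```text
18.6 pos [0.47205 0.01461 0.09232] F [0.104 0.17  0.349] sd [0.58 0.34 0.27]
[ 1.90277016e-03 -3.59250498e+01 -2.89318335e+01 -3.70968082e-04
  2.95926300e-03  1.08157212e-05] [-2.21173761e-01  1.35057934e-01  1.97243364e+00 -2.88856438e-06
  1.03456549e+00 -1.66416445e+00]
```

The force at the mark is about 8.3 N (wrist z 8.26 N minus a baseline of about 0.1 N; twice the finger force gives 8.3). Next is the scale.

Run:
```python
from h import *; from station import status
goto(status.get_state(),[.55,.265,.2],108)
```

```text
delta [-0.0454  0.2583 -0.1078] turn -0.442 yaw_y now 82.68 tilt [-0.0005  0.0001]
```

drive_tool:
  steps:
    - {"delta_pos":[0,0,-0.06],"turn":0,"grip":0.0}
    - {"delta_pos":[-0.01,0.04,-0.108],"turn":-0.1,"grip":0.0}
    - {"delta_pos":[-0.02,0.09,-0.108],"turn":-0.22,"grip":0.0}
    - {"delta_pos":[-0.03,0.14,-0.108],"turn":-0.34,"grip":0.0}
    - {"delta_pos":[-0.037,0.19,-0.108],"turn":-0.442,"grip":0.0}

```text
t: 19.23
position: [0.5336, 0.1998, 0.2005]
eef_rot: [-0.158, 0.987, -0.0, 0.0]
ft_force: [0.5, -0.1, -0.1]
finger_gap: 0.0001
finger_force: 0.0
```

Run:
```python
from h import *; from station import status,eyes
eyes.snapshot("top"),eyes.snapshot("top")
goto(status.get_state(),[.55,.265,.2],108)
```

```text
delta [-0.0354  0.0542  0.0003] turn 0.006 yaw_y now 108.36 tilt [0.0004 0.0016]
```

drive_tool:
  steps:
    - {"delta_pos":[-0.017,0.025,0],"turn":0,"grip":0.085}
    - {"delta_pos":[-0.035,0.054,0],"turn":0,"grip":0.085}
    - {"delta_pos":[-0.035,0.054,0],"turn":0,"grip":0.085}
    - {"delta_pos":[-0.035,0.054,0],"turn":0,"grip":0.085}
    - {"delta_pos":[-0.035,0.054,0],"turn":0,"grip":0.085}

```text
t: 19.95
position: [0.5495, 0.2594, 0.2003]
eef_rot: [-0.156, 0.988, -0.0, -0.0]
ft_force: [-0.4, 0.4, -0.0]
finger_gap: 0.0852
finger_force: 0.0
```

Run:
```python
from h import *; from station import status,eyes
import pickle
w=eyes.snapshot("wrist"); s=status.get_state(); pickle.dump((s,w),open("w6.pkl","wb"))
print(s["position"],s["eef_rot"])
for p in [(.55,.265,.014),(.56,.281,.055)]: print(proj(w,p))
cv2.imwrite("pics/w6.png",cv2.resize(w["frame"][100:460,80:560],None,fx=1.66,fy=1.66,interpolation=cv2.INTER_CUBIC)[:,:,::-1])
```

```text
[0.5496544  0.25945137 0.20041898] [-1.55855724e-01  9.87779820e-01 -1.17448810e-04 -8.35598857e-05]
[325.99376472 212.46674112]
[341.86295203 241.44996919]
```

View pics/w6.png

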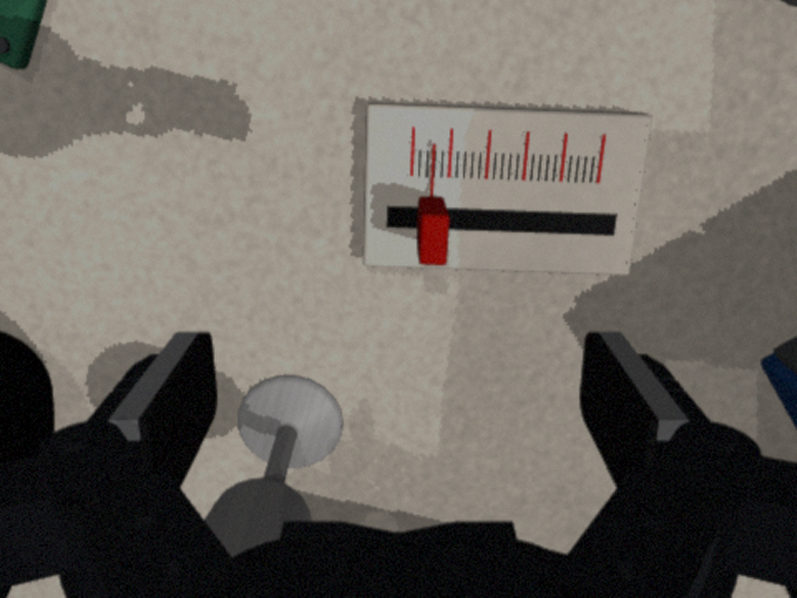

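The picture shows the scale with its red long ticks from composite x=412 to 604 and no numerals. The pointer's index line is at about 433, near the world −y end, which is 2.7 N if force rises toward world +y. A layout with its axes turned close to the world axes, like the tester and rack, makes that the natural reading. I'll measure the geometry metrically, and where the goblet stands.

Run:
```python
from h import *; from station import status
import pickle
s,w=pickle.load(open("w6.pkl","rb"))
P=lambda u,v,z: plane(w,(80+u/1.66,100+v/1.66),z)
top=[P(413,127,.014),P(451,128,.014),P(489,130,.014),P(527,132,.014),P(566,133,.014),P(604,135,.014)]
bot=[P(411,176,.014),P(600,182,.014)]
y=(bot[1]-bot[0]); L=np.linalg.norm(y); y/=L; x=np.array([y[1],-y[0]]); print("len",L,"ang y",np.degrees(np.arctan2(y[1],y[0])))
z0=bot[0]
f=lambda p:(np.round([(p-z0)@x,(p-z0)@y],4))
for n,p in [("ticks",None)]+[("board",P(*q,.014)) for q in[(367,105),(650,115),(630,273),(365,264)]]+[("slotL",P(388,216,.014)),("slotR",P(616,224,.014)),("idx top",P(433,145,.014)),("idx bot",P(432,195,.014)),
  ("griptop far",P(434,264,.055)),("griptop L",P(419,264,.055)),("griptop R",P(447,264,.055)),("TL",P(420,200,.055)),("TR",P(446,200,.055))]:
    if p is None: print([f(t) for t in top])
    else: print(n,p,f(p))
print("goblet base",P(290,421,0),"bowl rim",P(260,535,.15))
M=R.from_quat(s["eef_rot"]).as_matrix(); print(M.round(3).tolist())
# red tick columns on wide band
h=cv2.cvtColor(w["frame"],cv2.COLOR_RGB2HSV); m=cv2.inRange(h,(0,110,60),(8,255,255))|cv2.inRange(h,(172,110,60),(180,255,255))
n,_,st,ce=cv2.connectedComponentsWithStats(m[:300]); print([(ce[i].round(1).tolist(),st[i].tolist()) for i in range(1,n) if st[i][4]>8])
```

```text
len 0.10159232254457023 ang y 106.11582632704464
[array([-0.0261,  0.0001]), array([-0.0263,  0.02  ]), array([-0.0259,  0.04  ]), array([-0.0255,  0.0599]), array([-0.0257,  0.0805]), array([-0.0253,  0.1006])]
board [0.5155 0.231 ] [-0.0367 -0.0243]
board [0.4748 0.3727] [-0.0364  0.1232]
board [0.5586 0.3986] [0.0512 0.1248]
board [0.5994 0.2558] [ 0.0508 -0.0237]
slotL [0.569  0.2596] [ 0.0227 -0.0116]
slotR [0.5347 0.3797] [0.023  0.1133]
idx top [0.5246 0.2703] [-0.017  0.011]
idx bot [0.5504 0.2786] [0.0101 0.0118]
griptop far [0.5742 0.2855] [0.0348 0.0118]
griptop L [0.5765 0.2786] [0.0351 0.0045]
griptop R [0.5723 0.2916] [0.0347 0.0182]
TL [0.5458 0.2688] [0.0029 0.0036]
TR [0.542  0.2805] [0.0025 0.0159]
goblet base [0.7192 0.2426] bowl rim [0.6661 0.2423]
[[-0.951, -0.308, -0.0], [-0.308, 0.951, -0.0], [0.0, -0.0, -1.0]]
[([328.1, 190.8], [327, 177, 3, 29, 55]), ([350.9, 191.6], [350, 178, 3, 29, 55]), ([373.6, 193.0], [372, 179, 4, 29, 58]), ([396.4, 193.4], [395, 180, 4, 28, 57]), ([419.0, 194.5], [417, 181, 5, 28, 56]), ([441.7, 195.3], [439, 181, 6, 29, 60]), ([340.8, 236.3], [332, 187, 19, 73, 733]), ([32.1, 297.8], [25, 296, 15, 4, 46])]
```

Run:
```python
from h import *; from station import status
import pickle
s,w=pickle.load(open("w6.pkl","rb"))
a=np.radians(106.1); y=np.array([np.cos(a),np.sin(a)]); x=np.array([y[1],-y[0]])
z0=plane(w,(80+411/1.66,100+176/1.66),.014); g=z0+.0225*x+.0114*y; print(g)
goto(status.get_state(),[*g,.026],106.1)
```

```text
[0.56245614 0.28169246]
delta [-0.0191  0.0173  0.1744] turn 0.032 yaw_y now 107.93 tilt [-0.0001 -0.0003]
```

drive_tool:
  steps:
    - {"delta_pos":[-0.0191,0.0173,0.04],"turn":0.032,"grip":0.085}
    - {"delta_pos":[-0.0191,0.0173,0.09],"turn":0.032,"grip":0.085}
    - {"delta_pos":[-0.0191,0.0173,0.14],"turn":0.032,"grip":0.085}
    - {"delta_pos":[-0.0191,0.0173,0.17],"turn":0.032,"grip":0.085}
    - {"delta_pos":[-0.0191,0.0173,0.174],"turn":0.032,"grip":0.06}

```text
t: 20.62
position: [0.5605, 0.2816, 0.0238]
eef_rot: [-0.14, 0.99, -0.0, -0.003]
ft_force: [0.2, -0.5, 0.1]
finger_gap: 0.0693
finger_force: 0.0
```

drive_tool:
  steps:
    - {"delta_pos":[0,0,0],"turn":0,"grip":0.04}
    - {"delta_pos":[0,0,0],"turn":0,"grip":0.03}
    - {"delta_pos":[0,0,0],"turn":0,"grip":0.02}
    - {"delta_pos":[0,0,0],"turn":0,"grip":0.01}
    - {"delta_pos":[0,0,0],"turn":0,"grip":0.01}

```text
t: 21.25
position: [0.5634, 0.2831, 0.0279]
eef_rot: [-0.141, 0.99, 0.0, 0.001]
ft_force: [-1.2, -0.7, 6.4]
finger_gap: 0.0129
finger_force: 58.9
```

drive_tool:
  steps:
    - {"delta_pos":[0,0,0],"turn":0,"grip":0.01}
    - {"delta_pos":[0,0,0],"turn":0,"grip":0.01}
    - {"delta_pos":[0,0,0],"turn":0,"grip":0.01}
    - {"delta_pos":[0,0,0],"turn":0,"grip":0.01}
    - {"delta_pos":[0,0,0],"turn":0,"grip":0.01}

```text
t: 21.88
position: [0.5634, 0.2831, 0.0279]
eef_rot: [-0.141, 0.99, 0.0, 0.001]
ft_force: [-1.5, -1.2, 6.1]
finger_gap: 0.0131
finger_force: 58.9
```

```bash
cat > ptr.py <<'E'
from h import *; from station import status,eyes
import pickle
w=eyes.snapshot("wrist"); s=status.get_state(); print(s["t"],s["position"],s["ft_force"].round(2),s["finger_gap"])
M=R.from_quat(s["eef_rot"]).as_matrix(); print("yaw",np.degrees(np.arctan2(M[1,1],M[0,1])))
h=cv2.cvtColor(w["frame"],cv2.COLOR_RGB2HSV); m=cv2.inRange(h,(0,110,50),(8,255,255))|cv2.inRange(h,(172,110,50),(180,255,255))
n,_,st,ce=cv2.connectedComponentsWithStats(m); B=[(ce[i].round(1),st[i]) for i in range(1,n) if st[i][4]>8]
a=np.radians(106.1); y=np.array([np.cos(a),np.sin(a)])
for c,q in B:
    p=plane(w,c,.014); print(c,q.tolist(),p,"along y",round(float(p@y),4))
E
python3 ptr.py
```

```text
21.925 [0.56343027 0.28306686 0.02793862] [-1.78 -0.39  6.98] 0.012984409188733259
yaw 106.16197802303572
[291.3 212. ] [289, 182, 5, 60, 229] [0.5314 0.2608] along y 0.1032
[338.6 211.2] [337, 182, 5, 60, 225] [0.5254 0.28  ] along y 0.1233
[385.9 212.3] [383, 183, 7, 60, 231] [0.5203 0.2995] along y 0.1435
[433.2 212.4] [429, 183, 9, 60, 236] [0.5147 0.3188] along y 0.1636
[480.5 212.4] [475, 183, 12, 60, 252] [0.5091 0.3381] along y 0.1837
[527.7 212.6] [521, 183, 14, 60, 263] [0.5035 0.3574] along y 0.2038
[319.6 313.7] [300, 202, 40, 168, 4014] [0.5741 0.2858] along y 0.1154
```

drive_tool:
  steps:
    - {"delta_pos":[0,0.004,0],"turn":0,"grip":0.01}
    - {"delta_pos":[0,0.01,0],"turn":0,"grip":0.01}
    - {"delta_pos":[0,0.016,0],"turn":0,"grip":0.01}
    - {"delta_pos":[0,0.0212,0],"turn":0,"grip":0.01}
    - {"delta_pos":[0,0.0212,0],"turn":0,"grip":0.01}

```text
t: 22.55
position: [0.5574, 0.304, 0.0279]
eef_rot: [-0.141, 0.99, 0.0, 0.001]
ft_force: [-2.4, -0.2, 6.6]
finger_gap: 0.0129
finger_force: 58.9
```

```bash
cat >> ptr.py <<'E'
c,q=max(B,key=lambda b:b[1][4]); x0,y0=q[0],q[1]
print("box",q); ts=[p for p in B if 40<p[1][3]<80]
for r in (y0+2,y0+6,y0+10,y0+14,y0+20):
    xs=np.flatnonzero(m[r,x0:x0+q[2]])+x0
    T=[np.flatnonzero(m[r,t[1][0]:t[1][0]+t[1][2]]).mean()+t[1][0] for t in ts if t[1][1]<=r<t[1][1]+t[1][3]]
    print(r,xs.min(),xs.max(),"along y",plane(w,(xs.mean(),r),.014)@y,"ticks",np.round(T,1),"y0",np.round(min(plane(w,(u,r),.014)@y for u in T) if T else 0,4))
E
python3 ptr.py
```

```text
22.6 [0.55744844 0.3040152  0.02790742] [-1.64  0.4   5.58] 0.01308648289057055
yaw 106.17105217414414
[239.7 211.3] [237, 182, 7, 60, 239] [0.5313 0.2606] along y 0.103
[287.1 211.6] [285, 182, 5, 60, 230] [0.5258 0.28  ] along y 0.1232
[334.4 210.6] [332, 182, 5, 60, 229] [0.5197 0.2992] along y 0.1433
[381.8 212. ] [379, 183, 7, 60, 233] [0.5147 0.3187] along y 0.1635
[429.1 212.2] [425, 183, 9, 60, 235] [0.5091 0.338 ] along y 0.1836
[476.3 212.4] [471, 183, 12, 60, 252] [0.5036 0.3573] along y 0.2036
[319.6 313.8] [300, 202, 40, 168, 3992] [0.5682 0.3068] along y 0.1372
box [ 300  202   40  168 3992]
204 319 336 along y 0.1407287557005912 ticks [239.5 287.  334.5 382.5 429.5 477.5] y0 0.1032
208 319 336 along y 0.14042174515547845 ticks [239.5 287.  334.5 381.5 429.5 476.5] y0 0.103
212 319 336 along y 0.1403623533718577 ticks [239.5 287.  334.5 381.5 429.5 476.5] y0 0.103
216 319 336 along y 0.1407833511653157 ticks [240.  287.5 334.5 381.5 428.5 475.5] y0 0.1031
222 318 336 along y 0.14022675743223081 ticks [240.5 287.5 334.5 381.5 428.5 475. ] y0 0.1032
```

drive_tool:
  steps:
    - {"delta_pos":[0,-0.0005,0],"turn":0,"grip":0.01}
    - {"delta_pos":[0,-0.0005,0],"turn":0,"grip":0.01}
    - {"delta_pos":[0,-0.0005,0],"turn":0,"grip":0.04}
    - {"delta_pos":[0,-0.0005,0],"turn":0,"grip":0.085}
    - {"delta_pos":[0,-0.0005,0],"turn":0,"grip":0.085}

```text
t: 23.22
position: [0.5565, 0.3026, 0.0261]
eef_rot: [-0.141, 0.99, -0.0, -0.0]
ft_force: [-1.0, 0.1, 0.0]
finger_gap: 0.067
finger_force: 0.0
```

drive_tool:
  steps:
    - {"delta_pos":[0,0,0],"turn":0,"grip":0.085}
    - {"delta_pos":[0,0,-0.02],"turn":0,"grip":0.085}
    - {"delta_pos":[0,0,-0.06],"turn":0,"grip":0.085}
    - {"delta_pos":[0,0,-0.11],"turn":0,"grip":0.085}
    - {"delta_pos":[0,0,-0.12],"turn":0,"grip":0.085}

```text
t: 23.85
position: [0.5597, 0.3038, 0.1527]
eef_rot: [-0.141, 0.99, 0.001, 0.005]
ft_force: [-0.2, 0.7, 0.5]
finger_gap: 0.085
finger_force: 0.0
```

drive_tool:
  steps:
    - {"delta_pos":[0,0,-0.02],"turn":0,"grip":0.085}
    - {"delta_pos":[0,0,-0.02],"turn":0,"grip":0.085}
    - {"delta_pos":[0,0,-0.02],"turn":0,"grip":0.085}
    - {"delta_pos":[0,0,-0.02],"turn":0,"grip":0.085}
    - {"delta_pos":[0,0,-0.02],"turn":0,"grip":0.085}

```text
t: 24.48
position: [0.5562, 0.3026, 0.1654]
eef_rot: [-0.141, 0.99, -0.0, -0.001]
ft_force: [0.5, 0.0, 0.1]
finger_gap: 0.0851
finger_force: 0.0
```

```bash
python3 ptr.py | tail -14
python3 - <<'E'
from h import *; from station import eyes
t=eyes.snapshot("side")
# spring still on tester: dark cap blob near expected projection
u,v=proj(t,[.472,.0144,.086]).astype(int); print(u,v)
for c in blobs(t,(0,0,0),(180,120,80),(u-15,v-12,u+15,v+14),20): print(cv2.boundingRect(c))
E
```

```text
yaw 106.1696316541092
[277.4 174.6] [276, 159, 3, 33, 68] [0.531  0.2606] along y 0.1031
[303.5 175.2] [302, 159, 3, 33, 66] [0.5258 0.2802] along y 0.1234
[329.1 175.4] [328, 159, 3, 33, 74] [0.5204 0.2993] along y 0.1432
[354.9 174.5] [354, 159, 3, 33, 74] [0.5141 0.3183] along y 0.1632
[380.7 175.8] [379, 159, 4, 34, 76] [0.5095 0.3379] along y 0.1834
[406.5 175.7] [405, 159, 4, 34, 75] [0.5038 0.3571] along y 0.2034
[320.4 225.2] [311, 170, 20, 81, 936] [0.5606 0.304 ] along y 0.1366
box [311 170  20  81 936]
172 320 330 along y 0.14003939792029557 ticks [] y0 0
176 320 330 along y 0.1400998866644605 ticks [] y0 0
180 320 330 along y 0.14054468707028855 ticks [] y0 0
184 320 329 along y 0.13975335809513667 ticks [] y0 0
190 320 329 along y 0.1397544550556808 ticks [] y0 0
273 233
(268, 231, 13, 16)
```

The index line reads about 8.4 N, the spring still stands on the tester and the arm is clear, so I'm handing in.

```bash
python3 -c "
from station import ticket; print(ticket.finish_job())"
```

```text
the job is handed in; nothing more can be done
None
```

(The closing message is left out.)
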